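# Set up the downdraft deburring box

## Robot

A 6-joint arm with a two-finger parallel gripper is mounted at the origin on the work surface. World frame = base frame: x ahead of the robot, y to its left, z up, the work surface at z = 0. Lengths are in mm, angles in rad, forces in N, time in s.
With the tool pointing down it reaches from about 350 to 950 mm from the base axis. Payload 17.4 kg.
Tool frame: the origin (TCP) lies at the very end of the fingers, on their centre line; the grasp point (between the pads) lies 19 mm behind it; z points along the fingers, y is the line along which they close (so a half turn about z gives the same grasp; the last joint's range is limited). The gripper opens to 93 mm and grips with 3 to 60 N. Pads are 15 mm wide; open, the fingers measure 128 mm over their backs; the gripper's body (75 mm by 188 mm) begins 65 mm behind the grasp point.
Start: joints at [-0.038, 0.116, 1.442, -0, 1.584, -0.038], TCP at [675.005, -0.009, 218.646] pointing down, gripper open.
Joint ranges: [-2.83, 2.83], [-0.83, 2.19], [0.07, 2.5], [-1.14, 4.28], [0.01, 3], [-2.97, 2.97]. Speed limits (rad/s): [1.89, 1.89, 2.22, 3.14, 3.14, 3.14].

## Interface

Orientations are given as a unit quaternion [x, y, z, w].
In Python, from rig import r, read_camera, camera_params, order gives the robot as it stands. The module is installed in compiled form; this text tells all that it offers.
- The arm moves only by the shell command python3 -m handwheel 'ROWS' [OPENING] [FORCE]. ROWS is JSON, a list of rows, each a list of 2 entries, a list of its own where there are three numbers: the shift along the tool's x, y, z in m, then the turn about the tool's z in rad. A call has 1 to 20 rows; each row shifts and turns the commanded pose from where the row before left it, along the tool's axes as they then stand; what a row does not reach is not made up. A row lasts 1/10 s, in which the tool goes at most 50 mm and 8.59 degrees, less where a joint would pass 70% of its speed; a pose out of reach is approached as far as the arm can. A call with a gripper value outside its range is refused whole. OPENING is the closure, from 0 (fully open) to 1 (shut), set as the call begins (- or left out, the last holds). The fingers move at their own pace and stop on an object; FORCE is the grip in N (left out, the last holds). Time passes only in rows, so rows that do not move let the fingers close. It gives the time, the measured TCP pose, the force, the opening and the grip force at its end, in the units of the state.
- r.get_state(): the state, without advancing time (a new reading comes with each control period).
- read_camera(name): name is "scene" or "side" or "wrist"; returns the picture (480x640x3 uint8, red, green, blue); there is no depth.
- camera_params(name): a dict with "intrinsics" (3x3 intrinsics, pixels), "R" (3x3) and "t" (3): a world point X has camera coordinates R X + t. Camera axes: x right, y down, z forward; pixel columns grow to the right and rows downward; lengths in mm; the calibration is good to about 2 mm. The wrist camera is an equidistant fisheye: a pixel r from the principal point sees the ray r / f radians off the axis. A picture is of the moment at which its call begins: read the wrist's pose just before it. camera_params takes no time and is no camera call; for the wrist camera it gives the pose at the moment of the call.
- order.sign_off(): hands the job in; it is judged then, once.
The state is a dict: "clock": time; "joint_positions": joint angles; "qvel": joint speeds; "effort": joint torques, N m; "tool_pos": TCP position; "ee_rot": TCP orientation; "wrist_force": force on the tool from outside, world axes, zero at the start; "torque": the same for the moment, N m; "width": opening from 0.0 (shut) to 1.0 (fully open); "finger_force": force on a finger pad.
Only numpy, scipy, OpenCV 4.12 (cv2) and the standard library are available. Lean on these libraries where they do the work, as an engineer would, in place of code of your own. Each camera call takes 0.05 s, during which the arm holds its last target. There are 200 camera calls.

## Task

Get the downdraft box ready for deburring: swing its hood right back, swing the prop rod up out of its clip and bring the hood forward again until it rests on the rod with the ball end home in the slot. Only once the hood is propped, stand every weld-neck flange from the bench on the grate inside, flat with the neck up. Set the extraction damper rod to its middle click (at any time), leave the hood propped and leave the other things on the bench where they are.

Things in the scene. Friction and masses are not known exactly. Their poses are not given: they have to be found in the camera images.
- box: Bench-top downdraft deburring box of green sheet steel, fixed to the bench: an open tub 215 mm deep (its x, robot side negative) by 470 mm wide (its y), walls 6 mm thick and 100 mm high, with a low closed plenum 150 mm deep and 92 mm high behind it. Origin under the centre of the tub, on the bench; x points away from the robot, z up. Inside x runs from -104 to +102 mm and y from -229 to +229 mm
- grate (a point): Centre of the tub's slotted steel grate (its floor), 30 mm above the bench; axes as the box
- hood (a joint): Angle (rad) of the hood, a flat sheet-steel cover 215 mm long, 470 mm wide and 5 mm thick, 0.9 kg, hinged along the tub's far rim: 0 shut and level, 1.57 upright, 1.83 leaning back on its stop, where it stays by itself. Let go anywhere short of upright it falls shut. Resting on the seated prop rod it reads 1.40
- hood_hinge (a point): Middle of the hood's hinge line, on the far rim, box (105, 0, 100) mm; the hinge axis is the box's y
- hood_handle (a point): Middle of the hood's bar handle: a 12 mm round bar, 140 mm long along the box's y, held 35 mm ahead of the hood's front edge by an arm at each end, in the plane of the hood, 250 mm from the hinge line. Lifting it takes about 4 N
- prop (a joint): Angle (rad) of the prop rod, swinging in a vertical plane about an axis along the box's y: 0 lying level in its open-topped clip with the ball end towards the robot, 1.57 standing upright, more than that leaning away from the robot towards the hood; seated in the slot it reads 1.89, with the hood fully back it comes to lean on it at about 2.2. It swings freely and falls to the side it leans to (within 0.05 of upright it may stand)
- prop_pivot (a point): Pivot of the prop rod inside the tub near the left wall, box (35, 185, 78) mm; 44 mm from that wall, 48 mm above the grate
- prop_grip (a point): A point on the prop rod 90 mm from its pivot, good to pinch across the box's y. The rod is 10 mm round steel, 135 mm from pivot to the centre of its ball end, 0.12 kg; the clip post stands under it 115 mm from the pivot
- prop_tip (a point): Centre of the prop rod's 14 mm ball end
- hood_slot (a point): Seat of the ball at the closed end of the slot (a steel channel 12 mm deep with 22 mm clear width) on the hood's underside, 110 mm from the hinge line, 9.5 mm off the hood's middle plane, in the prop rod's plane. The channel runs from here towards the hinge; a ball end leaning on the hood lands in the channel nearer the hinge, and slides out along it to the closed end as the hood comes forward, where it stops the hood
- damper (a joint): Travel (m) of the extraction damper's push-pull rod, which comes out of the left side of the box along its +y: 0 pushed in (shut), 0.022 middle click (half), 0.044 pulled out. A spring detent pulls it into the nearest click; leaving a click takes about 9 N
- damper_knob (a point): Centre of the damper rod's black round knob, 32 mm diameter and 28 mm long along the box's y, 55 mm above the bench; its near end stands 41 mm from the rod's housing (60 mm wide, 50 mm high, 30 mm off the wall) when pushed in
- flange0: Weld-neck pipe flange of plain dark steel, 0.55 kg, standing on the bench neck up: round plate 78 mm across and 12 mm thick, with a 40 mm round neck on it (tapered foot) up to 55 mm. Origin at the centre of its underside, z up the neck. One of up to four alike; it may be absent
- flange1: Weld-neck pipe flange of plain dark steel, 0.55 kg, standing on the bench neck up: round plate 78 mm across and 12 mm thick, with a 40 mm round neck on it (tapered foot) up to 55 mm. Origin at the centre of its underside, z up the neck. One of up to four alike; it may be absent
- flange2: Weld-neck pipe flange of plain dark steel, 0.55 kg, standing on the bench neck up: round plate 78 mm across and 12 mm thick, with a 40 mm round neck on it (tapered foot) up to 55 mm. Origin at the centre of its underside, z up the neck. One of up to four alike; it may be absent
- flange3: Weld-neck pipe flange of plain dark steel, 0.55 kg, standing on the bench neck up: round plate 78 mm across and 12 mm thick, with a 40 mm round neck on it (tapered foot) up to 55 mm. Origin at the centre of its underside, z up the neck. One of up to four alike; it may be absent
- cover_plate: Bystander: flat round steel plate without neck, 104 mm across, 16 mm thick, origin under its centre; stays where it lies
- hammer: Bystander: hammer 300 mm long lying on the bench; stays where it lies
Not all that is in view belongs to the job. Leave any red look-alike of the flange0 alone. Leave any purple look-alike of the flange2 alone.

How it is judged (in metres and radians):
On the way, in this order (a step that is already met when the one before it is completed fails the run):
1. the hood rests on the prop rod, its ball end in the slot, and the robot has let go of both (value of joint hood between 1.34 and 1.47 rad and distance between prop_tip and hood_slot below 0.012 m and contact force between the fingers and hood below 0.1 N and contact force between the fingers and prop below 0.1 N), for 0.5 s.
2. every flange present stands flat on the grate, neck up (x of flange0 in the frame of box between -0.105 and 0.105 m and y of flange0 in the frame of box between -0.23 and 0.23 m and z of flange0 in the frame of box between 0.026 and 0.034 m and angle between each of flange0, flange1, flange2, flange3's own z axis and vertical below 0.12 rad and x of flange1 in the frame of box between -0.105 and 0.105 m and y of flange1 in the frame of box between -0.23 and 0.23 m and z of flange1 in the frame of box between 0.026 and 0.034 m and x of flange2 in the frame of box between -0.105 and 0.105 m and y of flange2 in the frame of box between -0.23 and 0.23 m and z of flange2 in the frame of box between 0.026 and 0.034 m and x of flange3 in the frame of box between -0.105 and 0.105 m and y of flange3 in the frame of box between -0.23 and 0.23 m and z of flange3 in the frame of box between 0.026 and 0.034 m), for 0.2 s.
At the end, for the whole second after the job is handed in: The hood rests on the prop rod (hood angle 1.34 to 1.47 rad) with the ball end within 12 mm of the slot's end; the damper rod is within 4 mm of its middle click; every flange present is inside the tub, flat on the grate (within 0.12 rad, underside 26 to 34 mm above the bench), neck up, at rest (all of step 2 and value of joint hood between 1.34 and 1.47 rad and distance between prop_tip and hood_slot below 0.012 m and value of joint damper between 0.018 and 0.026 m and linear speed of each of flange0, flange1, flange2, flange3 below 0.02 m/s); the robot touches nothing.
It fails at once if the cover plate or the hammer is moved by more than 40 mm (distance of any of cover_plate, hammer from where it was at the start of the episode above 0.04 m).
It fails at once if a flange stands in the tub while the hood is not propped (ball end more than 25 mm from its seat) (((x of flange0 in the frame of box between -0.105 and 0.105 m and y of flange0 in the frame of box between -0.23 and 0.23 m and z of flange0 in the frame of box between 0.026 and 0.034 m and angle between flange0's own z axis and vertical below 0.12 rad) or (x of flange1 in the frame of box between -0.105 and 0.105 m and y of flange1 in the frame of box between -0.23 and 0.23 m and z of flange1 in the frame of box between 0.026 and 0.034 m and angle between flange1's own z axis and vertical below 0.12 rad) or (x of flange2 in the frame of box between -0.105 and 0.105 m and y of flange2 in the frame of box between -0.23 and 0.23 m and z of flange2 in the frame of box between 0.026 and 0.034 m and angle between flange2's own z axis and vertical below 0.12 rad) or (x of flange3 in the frame of box between -0.105 and 0.105 m and y of flange3 in the frame of box between -0.23 and 0.23 m and z of flange3 in the frame of box between 0.026 and 0.034 m and angle between flange3's own z axis and vertical below 0.12 rad)) and distance between prop_tip and hood_slot above 0.025 m).
Of flange0, flange1, flange2, flange3 only 2 to 4 are there at a start; the rules pass over those that are not, and their reading is None.
At some moment in a run one of flange0, flange1, flange2, flange3 may be knocked a few centimetres aside while the robot is not near it.
It also fails if it takes over 210 s, if anything falls off the work surface, if the arm or the gripper's body presses on something with over 40 N, if the wrist force passes 120 N, or if a joint passes its speed limit or range.

## Working session

There is one attempt and no reset: what is moved stays moved. The work goes in short steps, Python scripts to look and compute and a shell command to move; the robot and the scene stay as the last step left them, time stands still between calls to the robot, and variables do not carry over. Pictures are saved under pics/ and viewed, at most 14 in all, crops included, and the job is handed in when it is done.

```bash
mkdir -p pics; cat > h.py <<'E'
import numpy as np, cv2
from rig import r, read_camera, camera_params, order
def save(n,f,crop=None,scale=1):
    P=camera_params(n); im=read_camera(n)[:,:,::-1].copy(); np.savez('pics/'+f+'.npz',im=im,K=P['intrinsics'],R=P['R'],t=P['t'])
    if crop: im=im[crop[1]:crop[3],crop[0]:crop[2]]
    im=cv2.resize(im,None,fx=scale,fy=scale,interpolation=cv2.INTER_CUBIC); cv2.imwrite('pics/'+f+'.png',im)
def proj(P,X):
    c=np.array(P['R'])@np.array(X,float)+np.array(P['t']); p=np.array(P['intrinsics'])@c; return p[:2]/p[2]
def ray(P,u,v,z,fish=False):
    K=np.array(P['intrinsics'] if 'intrinsics' in P else P['K']); R=np.array(P['R']); t=np.array(P['t'])
    d=np.array([(u-K[0,2])/K[0,0],(v-K[1,2])/K[1,1],1.0])
    if fish:
        a=np.hypot(d[0],d[1]); d=np.array([d[0]/a*np.sin(a),d[1]/a*np.sin(a),np.cos(a)]) if a>1e-9 else np.array([0,0,1.])
    C=-R.T@t; w=R.T@d; return C+w*(z-C[2])/w[2]
E
python3 - <<'E'
from h import *
save('scene','s0');save('side','d0');save('wrist','w0')
for n in('scene','side','wrist'):
    P=camera_params(n);print(n,np.round(P['intrinsics'],1).tolist(),np.round(-np.array(P['R']).T@np.array(P['t'])),np.round(P['R'],2).tolist())
print(r.get_state())
E
```

```text
scene [[554.2, 0.0, 315.0], [0.0, 554.2, 228.5], [0.0, 0.0, 1.0]] [1322.  260.  969.] [[-0.16, 0.99, 0.01], [0.72, 0.13, -0.68], [-0.67, -0.1, -0.73]]
side [[436.6, 0.0, 313.2], [0.0, 436.6, 239.5], [0.0, 0.0, 1.0]] [207. 861. 557.] [[-0.93, -0.37, 0.02], [-0.21, 0.47, -0.86], [0.31, -0.8, -0.51]]
wrist [[371.6, 0.0, 323.4], [0.0, 371.6, 241.2], [0.0, 0.0, 1.0]] [675.  73. 384.] [[1.0, -0.0, -0.0], [-0.0, -0.96, 0.27], [-0.0, -0.27, -0.96]]
{'clock': 0.15, 'joint_positions': array([-3.77875977e-02,  1.16378209e-01,  1.44211040e+00,  1.77374289e-05,
        1.58400053e+00, -3.78084750e-02]), 'qvel': array([ 3.19383255e-04, -1.77699362e-04, -2.36997431e-03,  1.80833144e-04,
        7.16020160e-05, -3.46987556e-05]), 'effort': array([ 1.36530605e-03, -7.21765566e+01, -6.22949553e+01,  7.80155347e-02,
        2.25470052e-02,  2.06686866e-05]), 'tool_pos': array([6.74844317e+02, 1.06929925e-02, 2.18074019e+02]), 'ee_rot': array([ 7.07099249e-01,  7.07114171e-01, -2.98247763e-04, -3.34734864e-04]), 'wrist_force': array([ 0.36559091, -0.74130655,  0.56998476]), 'torque': array([ 0.00498507, -0.00014449,  0.03434353]), 'finger_force': 0.0, 'width': 0.9984786334112873}
```

View pictures.

View pics/s0.png

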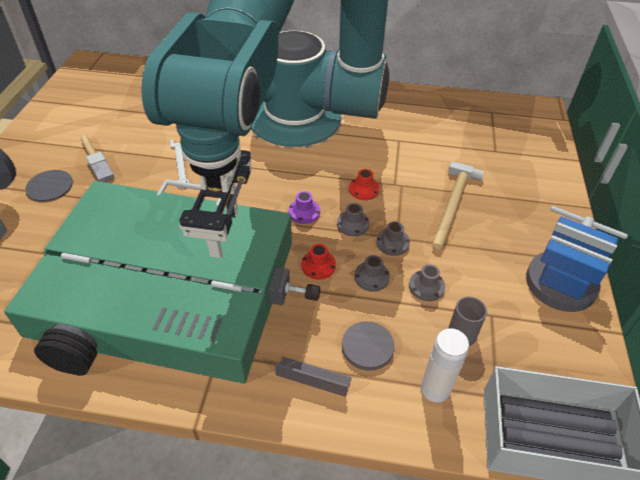

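View pics/d0.png

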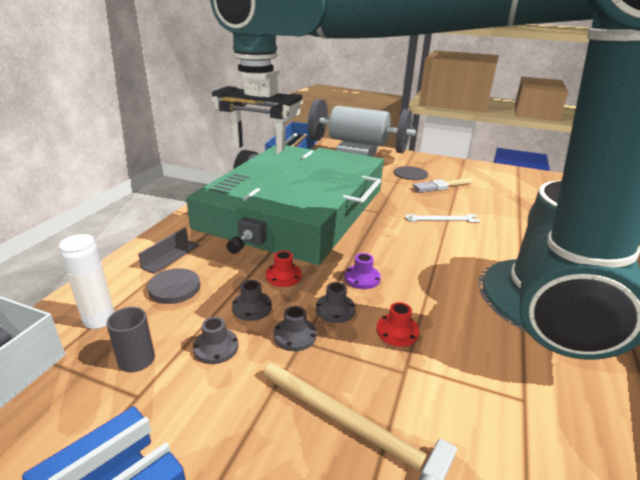

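View pics/w0.png

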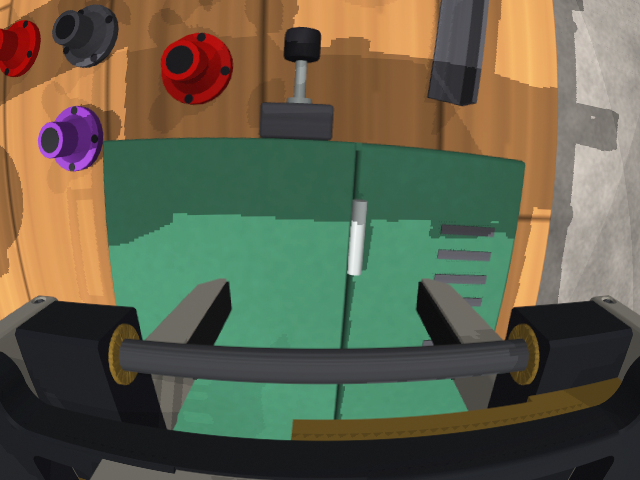

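```bash
cat >> h.py <<'E'
E
python3 - <<'E'
from h import *
S=camera_params('scene');D=camera_params('side')
for n,u,v,z in [('FR',97,185,102),('FL',291,210,102),('BL',250,352,92),('BLbot',245,370,0),('hingeR',62,258,103),('hingeL',258,291,103),('knob',313,292,55),('cover',368,343,16)]: print(n,ray(S,u,v,z).round())
for n,u,v,z in [('FR',383,157,102),('FL',333,212,102),('FLbot',322,256,0),('knob',235,243,55),('cover',174,284,16)]: print('d',n,ray(D,u,v,z).round())
for u,v in [(354,210),(394,228),(374,261),(430,271)]: print('fl',ray(S,u,v,55).round())
for u,v in [(337,290),(252,286),(295,315),(213,325)]: print('fl d',ray(D,u,v,55).round())
a=np.load('pics/s0.npz')['im'][170:390,0:340];b=np.load('pics/d0.npz')['im'][130:280,170:400]
a=cv2.resize(a,(800,518));b=cv2.resize(b,(800,522));cv2.imwrite('pics/c1.png',a);cv2.imwrite('pics/c2.png',b)
E
```

```text
FR [ 475. -369.  102.]
FL [477.  83. 102.]
BL [831.  76.  92.]
BLbot [820.  57.   0.]
hingeR [ 692. -346.  103.]
hingeL [705.  62. 103.]
knob [655. 162.  55.]
cover [731. 285.  16.]
d FR [ 466. -394.  102.]
d FL [483.  12. 102.]
d FLbot [493.  47.   0.]
d knob [659. 155.  55.]
d cover [725. 291.  16.]
fl [406. 218.  55.]
fl [447. 314.  55.]
fl [552. 277.  55.]
fl [559. 397.  55.]
fl d [397. 226.  55.]
fl d [550. 279.  55.]
fl d [441. 323.  55.]
fl d [558. 401.  55.]
```

View pics/c1.png

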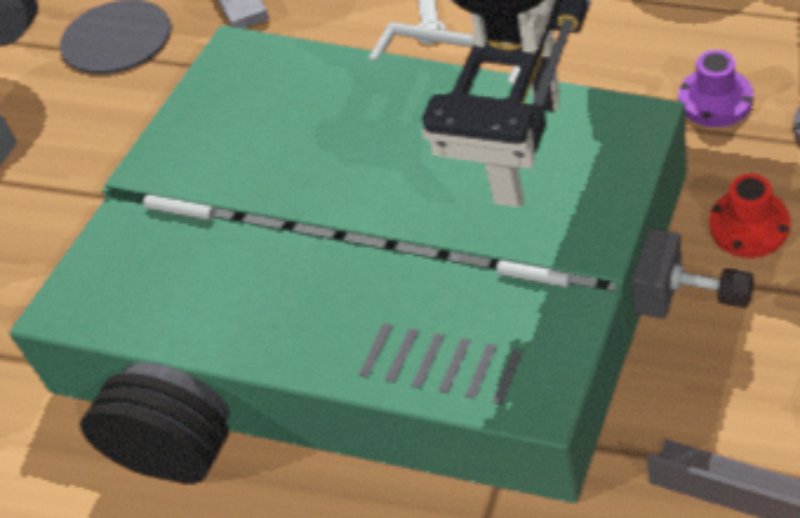

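View pics/c2.png

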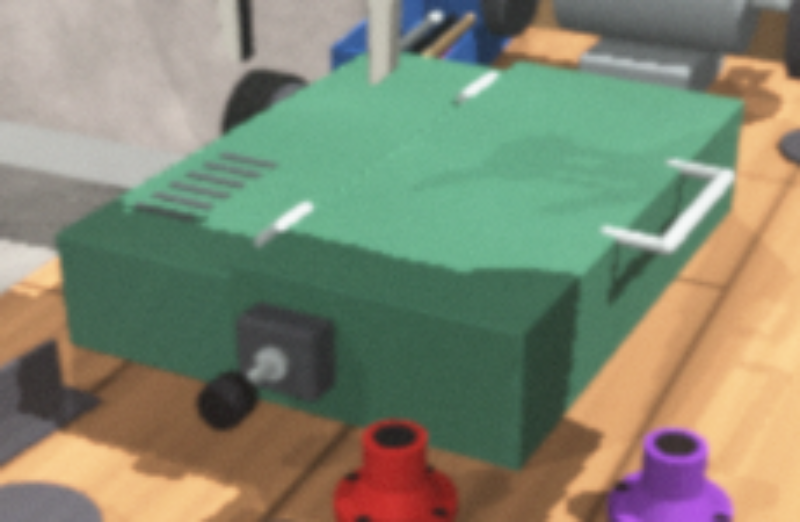

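```bash
python3 - <<'E'
from h import *
from scipy.optimize import least_squares
S=camera_params('scene');D=camera_params('side')
pts=[(S,93.9,181.9,(-110,-235,102)),(S,291.1,213.8,(-110,235,102)),(S,242.7,358.3,(258,235,92)),(S,246,381.6,(258,235,0)),(S,6.4,310.3,(258,-235,92)),(S,164.9,181.5,(-145,-70,100)),
(D,321.2,225.7,(-110,235,102)),(D,319.2,264.6,(-108,235,0)),(D,383.3,158.8,(-110,-235,102)),(D,187.8,199,(258,235,92)),(D,191.6,227.8,(258,235,0)),(D,360.9,199.9,(-145,70,100)),(D,380.2,180.6,(-145,-70,100))]
def w(p,b):
    c,s=np.cos(p[2]),np.sin(p[2]);return np.array([p[0]+c*b[0]-s*b[1],p[1]+s*b[0]+c*b[1],b[2]])
f=lambda p:np.concatenate([proj(P,w(p,b))-[u,v] for P,u,v,b in pts])
q=least_squares(f,[590,-150,0],loss='soft_l1');print(q.x.round(3),q.fun.round(1).reshape(-1,2).tolist())
for n,b in dict(handle=(-145,0,100),hl=(-145,70,100),hinge=(105,0,100),pivot=(35,185,78)).items(): print(n,w(q.x,b).round(1))
for P,u,v in((S,312.8,292.4),(D,235,243)): 
    k=ray(P,u,v,55);c,s=np.cos(q.x[2]),np.sin(q.x[2]);d=k[:2]-q.x[:2];print('knob',k.round(1),(c*d[0]+s*d[1]).round(),(-s*d[0]+c*d[1]).round())
E
```

```text
[ 5.79348e+02 -1.55583e+02 -4.90000e-02] [[-0.5, -2.6], [0.2, -2.5], [-0.5, 1.3], [0.2, 2.8], [-4.4, 1.2], [1.9, -0.7], [1.6, 0.5], [1.2, 0.6], [1.6, -0.4], [-2.7, -2.3], [-1.9, 1.5], [2.1, 0.7], [-0.3, -0.2]]
handle [ 434.5 -148.4  100. ]
hl [438.  -78.5 100. ]
hinge [ 684.2 -160.8  100. ]
pivot [623.5  27.5  78. ]
knob [655.8 161.7  55. ] 61.0 321.0
knob [659.3 155.4  55. ] 64.0 315.0
```

Scene picture: the dark flanges are at (353,218), (393,237), (373,270), (428,281). The look-alikes are red at (365,184) and (318,260), purple at (305,208), the neckless plate at (368,345), the cup at (467,320) and a disc at (49,185). I choose the four dark ones with necks. The hood is shut, its handle is near (165,181), and the damper knob is at (313,292).

```bash
python3 - <<'E'
from h import *
P=dict(np.load('pics/w0.npz'))
for n,u,v,z in [('FL',104,143,102),('BL',524,162,92),('gap',357,146,100),('knob end',302,36,60),('knobin',301,58,60),('houseL',262,104,80),('houseR',332,106,80),('purple neck',58,141,55),('fl',74,28,55)]: print(n,ray(P,u,v,z,True).round(1))
im=np.load('pics/s0.npz')['im'][160:310,280:460];cv2.imwrite('pics/c3.png',cv2.resize(im,(720,600)))
E
```

```text
FL [488.5  81.2 102. ]
BL [847.4  62.9  92. ]
gap [699.8  69.1 100. ]
knob end [655.9 166.9  60. ]
knobin [655.1 146.5  60. ]
houseL [624.6 104.1  80. ]
houseR [681.2 101.4  80. ]
purple neck [394.8  91.4  55. ]
fl [415.3 211.7  55. ]
```

View pics/c3.png

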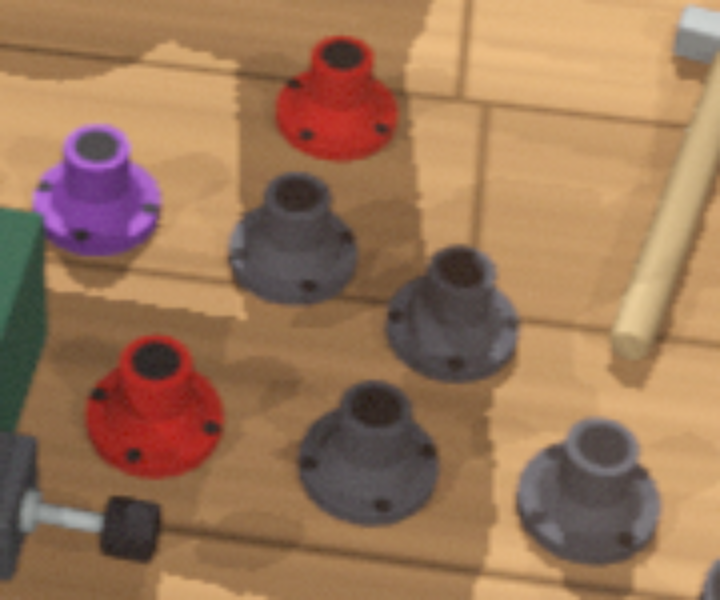

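The crop shows four dark flanges with necks, at crop positions (297,240), (458,310), (372,455) and (600,490). The red and purple look-alikes stand clearly apart. I'll set the damper first.

```bash
python3 -m handwheel '[[[0,0,0],0.049],[[0.039,-0.0067,0],0],[[0.039,-0.0067,0],0],[[0.039,-0.0067,0],0],[[0.039,-0.0067,0],0],[[0,0,0.04],0],[[0,0,0.03],0],[[0,0,0],0],[[0,0,0],0]]' 0.4 20
python3 - <<'E'
from h import *
print(camera_params('wrist')['t']);save('wrist','w1')
E
```

```text
clock: 1.05
tool_pos: [655.9, 157.0, 149.2]
ee_rot: [0.724, 0.69, -0.0, -0.0]
wrist_force: [0.1, 1.0, 0.6]
width: 0.598
finger_force: 0.0
[-646.91250571  168.59759569  373.75447262]
```

View pics/w1.png

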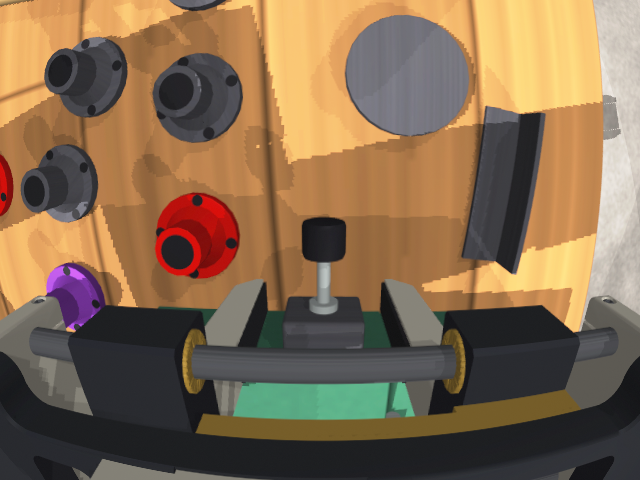

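```bash
python3 - <<'E'
from h import *
P=dict(np.load('pics/w1.npz'))
for n,u,v,z in [('k',324,219,55),('k',324,232,71),('kin',324,261,60),('kleft',302,245,58),('kright',346,245,58),('f',62,72,55),('f',180,92,55),('f',36,190,55),('cover',409,75,16)]: print(n,ray(P,u,v,z,True).round(1))
E
```

```text
k [656.8 174.3  55. ]
k [656.5 168.7  71. ]
kin [655.3 144.4  60. ]
kleft [640.  156.6  58. ]
kright [671.7 155.   58. ]
f [447.4 313.2  55. ]
f [557.7 274.7  55. ]
f [404.7 217.2  55. ]
cover [730.7 282.2  16. ]
```

The knob is at (324,240) between the open fingers, and its centre works out to (656,158). I'll descend and grip it.

```bash
python3 -m handwheel '[[[0,0,0.04],0],[[0,0,0.04],0],[[0,0,0.031],0],[[0,0,0],0],[[0,0,0],0]]' 0.4 30
python3 -m handwheel '[[[0,0,0],0],[[0,0,0],0],[[0,0,0],0],[[0,0,0],0],[[0,0,0],0],[[0.004,0,0],0],[[0.004,0,0],0],[[0.004,0,0],0],[[0.004,0,0],0],[[0.004,0,0],0],[[0.002,0,0],0],[[0,0,0],0],[[0,0,0],0],[[0,0,0],0]]' 1 40
```

```text
clock: 1.6
tool_pos: [656.9, 157.1, 40.0]
ee_rot: [0.724, 0.689, 0.001, 0.0]
wrist_force: [0.9, 0.0, 1.4]
width: 0.597
finger_force: 0.0
clock: 3.0
tool_pos: [657.0, 179.4, 38.8]
ee_rot: [0.724, 0.69, 0.0, -0.0]
wrist_force: [-4.6, 1.3, 8.3]
width: 0.338
finger_force: 40.0
```

```bash
python3 -m handwheel '[[[0,0,0],0],[[0,0,0],0],[[0,0,0],0],[[0,0,-0.03],0],[[0,0,-0.04],0],[[0,0,-0.04],0],[[0,0,-0.04],0],[[0,0,-0.03],0],[[-0.0375,-0.0226,0],0],[[-0.0375,-0.0226,0],0],[[-0.0375,-0.0226,0],0],[[-0.0375,-0.0226,0],0],[[-0.0375,-0.0226,0],0],[[-0.0375,-0.0226,0],0],[[-0.0375,-0.0226,0],0],[[-0.0375,-0.0226,0],0],[[-0.0375,-0.0226,0],0],[[0,0,0],0],[[0,0,0],0]]' 0.4
python3 - <<'E'
from h import *
save('wrist','w2')
E
```

```text
clock: 4.9
tool_pos: [437.0, -148.7, 217.9]
ee_rot: [0.725, 0.689, 0.0, 0.0]
wrist_force: [0.1, 0.1, -0.1]
width: 0.599
finger_force: 0.0
```

View pics/w2.png

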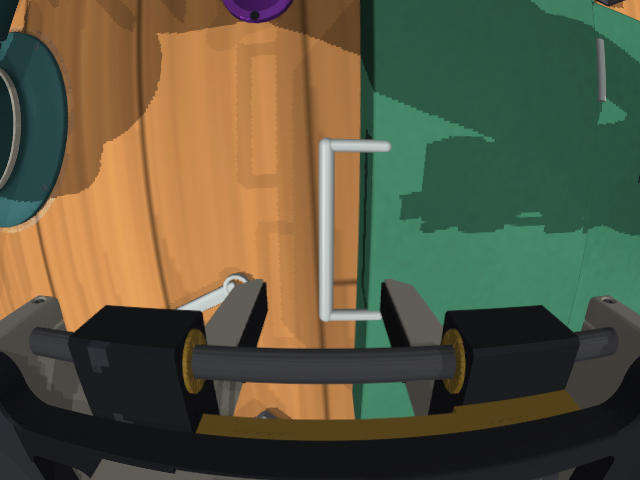

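The bar handle runs from (326,143) to (326,318), and the hood front edge is at column ~372.

```bash
python3 - <<'E'
from h import *
P=dict(np.load('pics/w2.npz'))
a=ray(P,325.5,147,100,True);b=ray(P,326,317,100,True);print(a,b,(a+b)/2,np.linalg.norm(a-b))
for n,u,v,z in [('edge',373,100,102),('edge',372,230,102),('FL',602,38,104)]: print(n,ray(P,u,v,z,True).round(1))
E
```

```text
[441.83903957 -80.69882888 100.        ] [ 435.18062534 -221.44389023  100.        ] [ 438.50983246 -151.07135955  100.        ] 140.90247256036417
edge [479.2 -46.2 102. ]
edge [ 475.  -146.7  102. ]
FL [703.5  27.8 104. ]
```

```bash
python3 -m handwheel '[[[-0.0022,0.0015,0.045],0],[[0,0,0.045],0],[[0,0,0.025],0],[[0,0,0],0],[[0,0,0],0],[[0,0,0.018],0],[[0,0,0],0],[[0,0,0],0]]' 0.74 10
python3 -m handwheel '[[[0,0,0],0],[[0,0,0],0],[[0,0,0],0],[[0,0,0],0],[[0,0.0012,-0.025],0],[[0,0.0037,-0.0247],0],[[0,0.0062,-0.0242],0],[[0,0,0],0],[[0,0,0],0]]' 1 12
```

```text
clock: 5.75
tool_pos: [439.3, -150.3, 86.3]
ee_rot: [0.724, 0.69, 0.0, 0.001]
wrist_force: [-0.7, 0.1, 0.8]
width: 0.259
finger_force: 0.0
clock: 6.65
tool_pos: [449.6, -150.9, 158.2]
ee_rot: [0.724, 0.69, -0.0, -0.0]
wrist_force: [-1.1, -1.9, -3.7]
width: 0.122
finger_force: 12.0
```

```bash
python3 -m handwheel '[[[0,0.0086,-0.0235],0],[[0,0.0109,-0.0225],0],[[0,0.0131,-0.0213],0],[[0,0.0151,-0.0199],0],[[0,0.017,-0.0183],0],[[0,0.0188,-0.0165],0],[[0,0.0203,-0.0145],0],[[0,0,0],0],[[0,0,0],0]]'
python3 -m handwheel '[[[0,0.0217,-0.0124],0],[[0,0.0228,-0.0102],0],[[0,0.0237,-0.0079],0],[[0,0.0244,-0.0055],0],[[0,0.0248,-0.003],0],[[0,0.025,-0.0005],0],[[0,0.0249,0.002],0],[[0,0.0172,0.0025],0],[[0,0,0],0],[[0,0,0],0]]'
```

```text
clock: 7.55
tool_pos: [553.0, -156.4, 296.0]
ee_rot: [0.724, 0.689, -0.001, 0.0]
wrist_force: [-12.9, -1.5, 13.6]
width: 0.119
finger_force: 12.0
clock: 8.55
tool_pos: [737.8, -165.2, 328.1]
ee_rot: [0.724, 0.69, -0.001, -0.001]
wrist_force: [0.1, -0.9, -6.1]
width: 0.123
finger_force: 12.0
```

```bash
python3 -m handwheel '[[[0,0,0],0],[[0,0,0],0],[[0,0,0],0],[[0,0,-0.02],0],[[0,0,-0.03],0],[[0.0306,-0.035,-0.005],0],[[0.0306,-0.035,0],0],[[0.0306,-0.035,0],0],[[0.0306,-0.035,0],0],[[0.0306,-0.035,0],0],[[0.0306,-0.035,0],0]]' 0.4
python3 -m handwheel '[[[0,0,0.014],-0.1428],[[0,0,0.014],-0.1428],[[0,0,0.014],-0.1428],[[0,0,0.014],-0.1428],[[0,0,0.014],-0.1428],[[0,0,0.014],-0.1428],[[0,0,0.014],-0.1428],[[0,0,0.014],-0.1428],[[0,0,0.014],-0.1428],[[0,0,0.014],-0.1428],[[0,0,0.014],-0.1428],[[0,0,0],0],[[0,0,0],0]]' 0.66
python3 - <<'E'
from h import *
save('wrist','w3'); save('side','d3')
a=np.load('pics/w3.npz')['im'];b=np.load('pics/d3.npz')['im']
o=np.zeros((600,800,3),np.uint8);o[:300,:400]=cv2.resize(a,(400,300));o[:300,400:]=cv2.resize(b,(400,300))
o[300:,:400]=cv2.resize(a[180:400,180:474],(400,300));o[300:,400:]=cv2.resize(b[50:250,170:437],(400,300));cv2.imwrite('pics/m3.png',o)
E
```

```text
clock: 9.65
tool_pos: [535.1, 29.6, 385.3]
ee_rot: [0.724, 0.689, 0.0, 0.0]
wrist_force: [0.2, 0.3, 0.3]
width: 0.601
finger_force: 0.0
clock: 10.95
tool_pos: [536.9, 28.7, 231.7]
ee_rot: [0.027, 1.0, 0.0, 0.0]
wrist_force: [-0.3, -0.4, 0.3]
width: 0.339
finger_force: 0.0
```

View pics/m3.png

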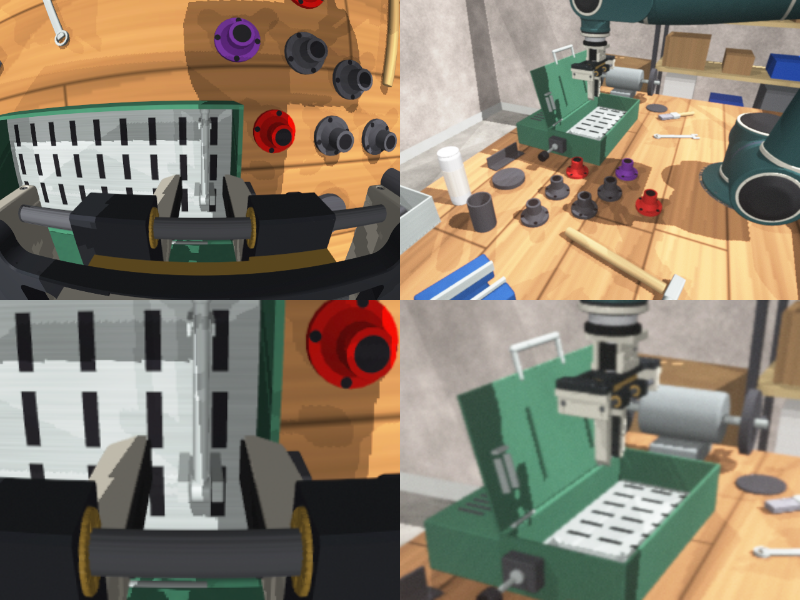

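The hood stays back. The prop rod lies at wrist column ~328, from its ball end at row ~187 to the pivot at row ~323.

```bash
python3 - <<'E'
from h import *
P=dict(np.load('pics/w3.npz'))
for u,v,z in [(327.5,182,78),(327.7,197,78),(328.5,260,78),(328.5,312,78)]: print(ray(P,u,v,z,True).round(1))
im=np.load('pics/w3.npz')['im'][160:330,280:380];cv2.imwrite('pics/m4.png',cv2.resize(im,(353,600)))
E
```

```text
[498.4  33.1  78. ]
[511.5  32.6  78. ]
[569.   30.4  78. ]
[621.4  27.8  78. ]
```

View pics/m4.png

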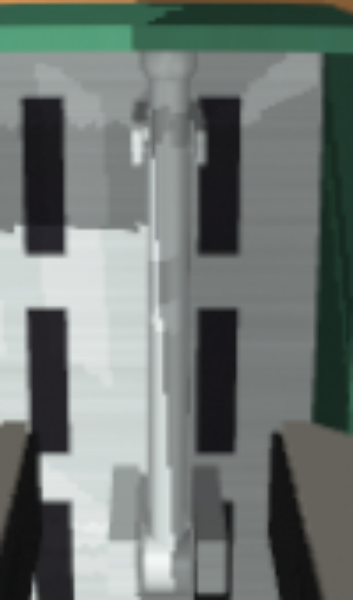

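```bash
python3 -m handwheel '[[[0,0.0028,0.04],0],[[0,0,0.04],0],[[0,0,0.04],0],[[0,0,0.03],0],[[0,0,0.02],0],[[0,0,0],0],[[0,0,0],0]]' 0.66 8
python3 -m handwheel '[[[0,0,0],0],[[0,0,0],0],[[0,0,0],0],[[0,0,0],0],[[-0.0018,0,-0.0179],0],[[-0.0053,0,-0.0172],0],[[-0.0086,0,-0.0158],0],[[0,0,0],0]]' 1 8
```

```text
clock: 11.75
tool_pos: [537.6, 31.5, 62.3]
ee_rot: [0.025, 1.0, 0.0, 0.0]
wrist_force: [0.0, 0.2, 0.1]
width: 0.338
finger_force: 0.0
clock: 12.55
tool_pos: [554.2, 30.9, 114.8]
ee_rot: [0.024, 1.0, 0.0, 0.001]
wrist_force: [-7.8, 4.7, 5.6]
width: 0.103
finger_force: 8.0
```

```bash
python3 -m handwheel '[[[-0.0116,0,-0.0138],0],[[-0.0141,0,-0.0112],0],[[-0.016,0,-0.0081],0],[[-0.0173,0,-0.0048],0],[[-0.0179,0,-0.0013],0],[[-0.0178,0,0.0023],0],[[0,0,0],0],[[0,0,0],0]]'
python3 - <<'E'
from h import *
save('side','d5',(200,60,400,210),4)
E
```

```text
clock: 13.35
tool_pos: [647.0, 25.9, 148.3]
ee_rot: [0.025, 1.0, -0.0, -0.0]
wrist_force: [0.4, -0.3, 0.5]
width: 0.007
finger_force: 0.0
```

View pics/d5.png

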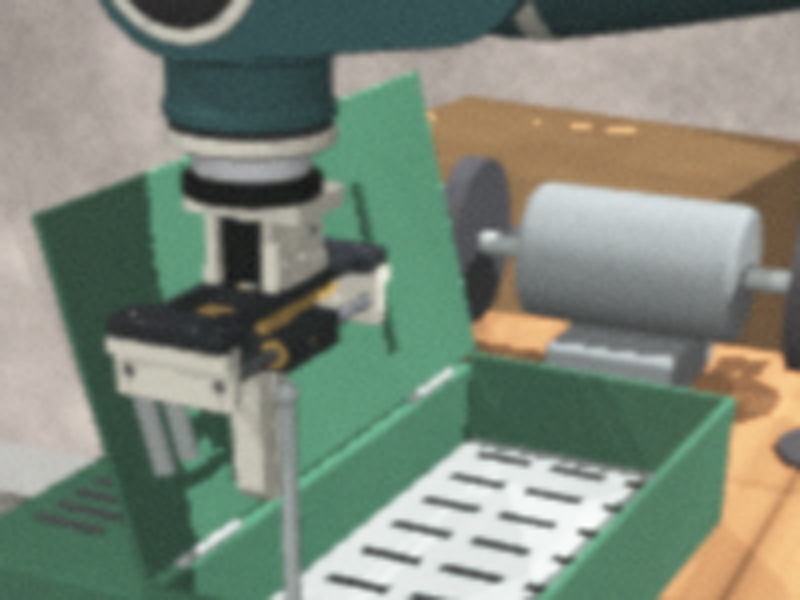

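```bash
python3 - <<'E'
from h import *
D=camera_params('side');print(r.get_state()['wrist_force'])
for f in (1.3,1.4,1.45,1.5,1.55,1.6,1.65,1.7,1.8): print(f,proj(D,[628-135*np.cos(f),27.5+135*.048*np.cos(f),78+135*np.sin(f)]).round(1))
print('pivot',proj(D,[628,27.5,78]))
E
```

```text
[-1.05006153  1.1622925  -0.22682881]
1.3 [286.3 163.1]
1.4 [281.  160.8]
1.45 [278.4 159.9]
1.5 [275.7 159.1]
1.55 [273.  158.5]
1.6 [270.3 158. ]
1.65 [267.7 157.6]
1.7 [265.1 157.4]
1.8 [260.  157.5]
pivot [273.25170613 212.15456023]
```

The rod slipped from the pads but stands near upright, with its ball at side pixel (272,157), so about 1.57. I'll raise clear, look again and push if needed.

```bash
python3 -m handwheel '[[[0,0,-0.02],0],[[0,0,-0.02],0],[[0,0,-0.03],0],[[0,0,-0.03],0],[[0,0,0],0],[[0,0,0],0],[[0,0,0],0],[[0,0,0],0],[[0,0,0],0],[[0,0,0],0]]'
python3 - <<'E'
from h import *
save('side','d6',(200,60,400,210),3)
# find ball / rod: list bright grayish columns on few rows near the rod
im=np.load('pics/d6.npz')['im'].astype(int)
for v in (160,170,180,190,200): print(v,[(u,im[v,u].tolist()) for u in range(255,285,2) if abs(im[v,u,1]-im[v,u,2])<14][:9])
E
```

```text
clock: 14.4
tool_pos: [647.2, 26.1, 248.3]
ee_rot: [0.024, 1.0, -0.0, -0.0]
wrist_force: [0.2, 0.3, 0.7]
width: 0.009
finger_force: 0.0
160 [(271, [142, 144, 138])]
170 [(271, [157, 160, 150])]
180 [(271, [157, 162, 152]), (273, [134, 140, 128])]
190 [(271, [150, 153, 144]), (273, [139, 141, 135])]
200 [(273, [149, 152, 144]), (281, [226, 228, 220]), (283, [229, 232, 226])]
```

View pics/d6.png

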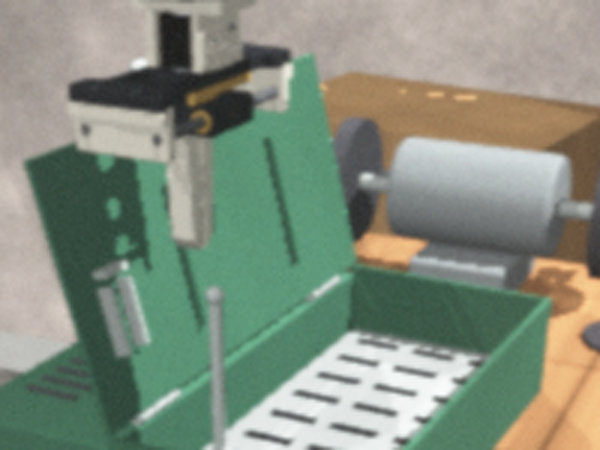

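The rod is standing upright, free, with its ball at crop (215,295). I'll push it towards the hood from the robot side.

```bash
python3 -m handwheel '[[[0.025,0,0],0],[[0.022,0,0],0],[[0,0,0.03],0],[[0,0,0.03],0],[[-0.008,0,0],0],[[-0.008,0,0],0],[[-0.008,0,0],0],[[-0.008,0,0],0],[[-0.008,0,0],0],[[-0.006,0,0],0],[[0,0,0],0],[[0,0,0],0],[[0,0,0],0],[[0.02,0,0],0],[[0.02,0,-0.03],0],[[0,0,-0.03],0],[[0,0,-0.02],0],[[0,0,0],0]]'
python3 - <<'E'
from h import *
save('side','d7',(200,60,400,210),3)
D=camera_params('side')
for f in (1.57,1.9,2.0,2.1,2.2,2.3): print(f,(3*(proj(D,[628-135*np.cos(f),27.5+135*.048*np.cos(f),78+135*np.sin(f)])-[200,60])).round(1))
E
```

```text
clock: 16.25
tool_pos: [606.8, 28.1, 272.4]
ee_rot: [0.024, 1.0, 0.0, 0.002]
wrist_force: [0.6, -0.3, 0.4]
width: 0.005
finger_force: 0.0
1.57 [215.8 294.8]
1.9 [165.3 294.3]
2.0 [151.4 297.8]
2.1 [138.4 302.9]
2.2 [126.4 309.5]
2.3 [115.5 317.5]
```

View pics/d7.png

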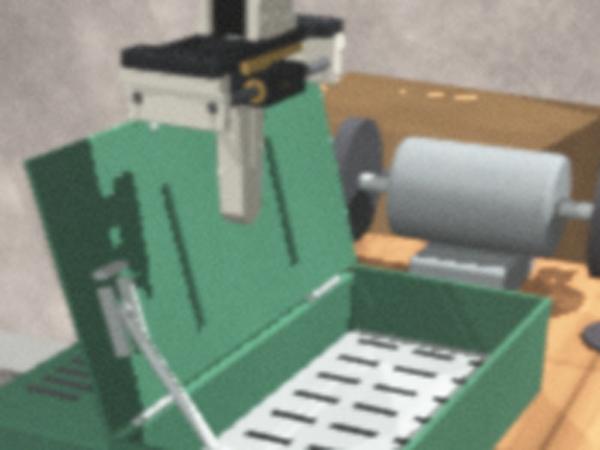

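The rod now leans on the hood in its channel, near crop (125,280). Next I'll regrip the bar from above.

```bash
python3 -m handwheel '[[[0,0,-0.04],0],[[0,0,-0.04],0],[[0,0,-0.048],0],[[0,0,0],0.1428],[[0,0,0],0.1428],[[0,0,0],0.1428],[[0,0,0],0.1428],[[0,0,0],0.1428],[[0,0,0],0.1428],[[0,0,0],0.1428],[[0,0,0],0.1428],[[0,0,0],0.1428],[[0,0,0],0.1428],[[0,0,0],0.1428]]' 0.4
python3 -m handwheel '[[[-0.0374,0.031,0],0],[[-0.0374,0.031,0],0],[[-0.0374,0.031,0],0],[[-0.0374,0.031,0],0],[[-0.0374,0.031,0],0],[[0,0,0],0],[[0,0,0],0]]'
python3 - <<'E'
from h import *
save('wrist','w8')
s=r.get_state();print(s['tool_pos'],s['ee_rot'])
im=np.load('pics/w8.npz')['im'].astype(int)
# bar is bright/white: row profiles above the gripper
P=dict(np.load('pics/w8.npz'))
for v in (170,190,210,230,250):
    g=im[v,250:400]; w=[u+250 for u in range(150) if g[u].min()>170 ]; print(v,w[:1],w[-1:],len(w))
K=P['K']
def wp(X):
    c=P['R']@np.array(X)+P['t'];a=np.arctan2(np.hypot(c[0],c[1]),c[2]);d=c[:2]/np.hypot(c[0],c[1])*a;return d*K[0,0]+[K[0,2],K[1,2]]
for y in (70,35,0): print('expected',y,wp([752.2+.048*y,-166.2+y,341.6]).round(1))
E
```

```text
clock: 17.7
tool_pos: [606.4, 28.1, 395.1]
ee_rot: [0.726, 0.687, -0.001, -0.001]
wrist_force: [-0.2, 0.0, 0.0]
width: 0.601
finger_force: 0.0
clock: 18.4
tool_pos: [752.6, -167.2, 393.7]
ee_rot: [0.725, 0.689, -0.001, -0.002]
wrist_force: [-0.4, 0.3, 0.7]
width: 0.603
finger_force: 0.0
[ 752.05384012 -166.21759669  395.32009946] [ 7.24303750e-01  6.89480327e-01 -4.60254806e-04 -8.63297931e-04]
170 [250] [270] 21
190 [267] [270] 4
210 [250] [330] 38
230 [250] [329] 38
250 [250] [329] 38
expected 70 [323.3 143.9]
expected 35 [323.4 203.1]
expected 0 [323.6 259.2]
```

```bash
python3 -m handwheel '[[[0,0,0.03],0],[[0,0,0.03],0],[[0,0,0.006],0],[[0,0,0],0],[[0,0,0],0]]'
python3 -m handwheel '[[[0,0,0],0],[[0,0,0],0],[[0,0,0],0],[[0,0,0],0],[[0,0,0],0],[[0,-0.0195,-0.0044],0],[[0,0,0],0]]' 1 10
```

```text
clock: 18.95
tool_pos: [752.0, -165.7, 333.3]
ee_rot: [0.724, 0.69, 0.001, 0.001]
wrist_force: [-0.5, 0.7, -0.1]
width: 0.601
finger_force: 0.0
clock: 19.65
tool_pos: [731.5, -165.3, 335.4]
ee_rot: [0.724, 0.689, -0.0, -0.0]
wrist_force: [0.4, -0.4, -1.7]
width: 0.125
finger_force: 10.0
```

```bash
python3 -m handwheel '[[[0,-0.0124,-0.0018],0],[[0,-0.0124,-0.0014],0],[[0,-0.0125,-0.0005],0],[[0,-0.0125,-0.0002],0],[[0,-0.0087,0.0004],0],[[0,-0.0088,0.0005],0],[[0,0,0],0],[[0,0,0],0]]'
python3 -m handwheel '[[[0,-0.005,0.0006],0],[[0,-0.005,0.0006],0],[[0,-0.0035,0.0005],0],[[0,0,0],0],[[0,0,0],0],[[0,0,0],0]]'
```

```text
clock: 20.45
tool_pos: [665.5, -161.9, 338.5]
ee_rot: [0.724, 0.69, 0.0, 0.0]
wrist_force: [-0.5, 3.1, 2.8]
width: 0.123
finger_force: 10.0
clock: 21.05
tool_pos: [652.0, -161.3, 336.6]
ee_rot: [0.724, 0.69, 0.0, -0.0]
wrist_force: [-0.8, 3.2, 3.5]
width: 0.124
finger_force: 10.0
```

```bash
python3 -m handwheel '[[[0,-0.002,0.0003],0],[[0,-0.002,0.0003],0],[[0,0,0],0],[[0,0,0],0]]'
python3 -m handwheel '[[[0,-0.002,0.0003],0],[[0,-0.002,0.0003],0],[[0,0,0],0],[[0,0,0],0]]'
```

```text
clock: 21.45
tool_pos: [647.8, -161.1, 335.9]
ee_rot: [0.724, 0.69, -0.0, -0.0]
wrist_force: [-0.5, 5.1, 3.9]
width: 0.123
finger_force: 10.0
clock: 21.85
tool_pos: [643.9, -161.0, 335.2]
ee_rot: [0.724, 0.69, 0.0, 0.0]
wrist_force: [1.5, 4.4, 2.1]
width: 0.119
finger_force: 10.0
```

```bash
python3 -m handwheel '[[[0,-0.002,0.0003],0],[[0,0,0],0],[[0,0,0],0]]'
python3 -m handwheel '[[[0,-0.002,0.0003],0],[[0,0,0],0],[[0,0,0],0]]'
```

```text
clock: 22.15
tool_pos: [642.2, -161.0, 334.9]
ee_rot: [0.724, 0.69, 0.0, 0.0]
wrist_force: [4.3, 3.0, 0.4]
width: 0.126
finger_force: 10.0
clock: 22.45
tool_pos: [640.6, -160.9, 334.7]
ee_rot: [0.724, 0.69, 0.001, 0.001]
wrist_force: [8.4, 3.9, 1.1]
width: 0.123
finger_force: 10.0
```

Resistance builds, so the rod is seated. I'll release and check.

```bash
python3 -m handwheel '[[[0,0,0],0],[[0,0,0],0],[[0,0,0],0],[[0,0,0],0],[[0,0,0],0]]' 0.4
python3 -m handwheel '[[[0,0,-0.03],0],[[0,0,-0.04],0],[[0,-0.04,0],0],[[0,-0.04,0],0],[[0,-0.04,0],0],[[0,0,0],0],[[0,0,0],0],[[0,0,0],0],[[0,0,0],0]]'
python3 - <<'E'
from h import *
save('side','d9'); D=camera_params('side')
o=np.array([583.3,-158.1]);c,s=np.cos(-.048),np.sin(-.048)
w=lambda b:[o[0]+c*b[0]-s*b[1],o[1]+s*b[0]+c*b[1],b[2]]
for th in (1.3,1.4,1.5):
    print(th,[proj(D,w([105-R*np.cos(th),y,100+R*np.sin(th)])).round(0).tolist() for R,y in((250,70),(250,-70),(215,235),(215,-235))])
im=np.load('pics/d9.npz')['im']
a=im[60:240,160:400]
cv2.imwrite('pics/d9c.png',cv2.resize(a,(800,600)))
E
```

```text
clock: 22.95
tool_pos: [639.8, -160.9, 334.6]
ee_rot: [0.724, 0.689, -0.0, -0.0]
wrist_force: [-0.6, -0.1, 0.1]
width: 0.503
finger_force: 0.0
clock: 23.85
tool_pos: [520.8, -155.0, 404.1]
ee_rot: [0.724, 0.69, -0.0, -0.001]
wrist_force: [-0.3, -0.4, -0.2]
width: 0.601
finger_force: 0.0
1.3 [[295.0, 89.0], [319.0, 79.0], [254.0, 121.0], [339.0, 81.0]]
1.4 [[285.0, 85.0], [310.0, 76.0], [246.0, 117.0], [332.0, 79.0]]
1.5 [[276.0, 83.0], [302.0, 73.0], [237.0, 114.0], [325.0, 77.0]]
```

View pics/d9c.png

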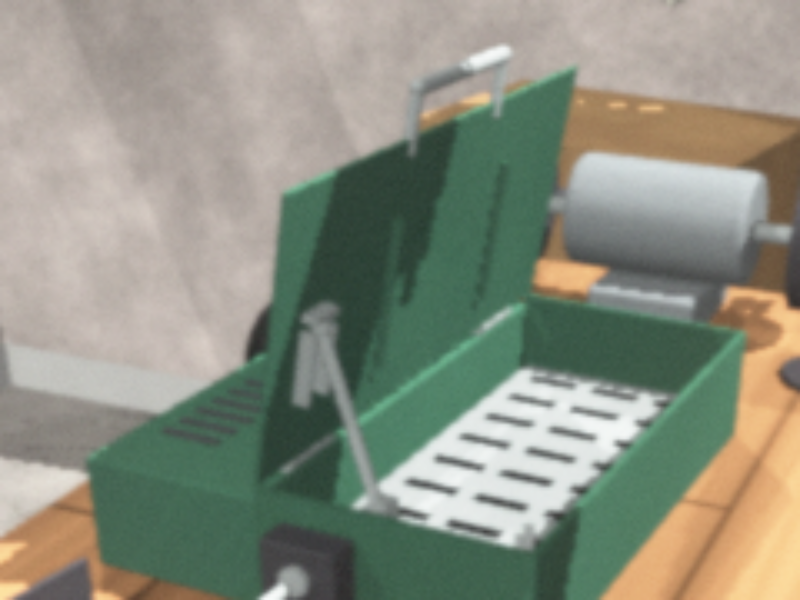

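The hood is propped: the handle corner at crop (413,90) matches 1.40, and the ball is at the slot's end at (320,315). From here I locate the flanges by silhouette fit, without viewing.

```bash
cat > fl.py <<'E'
from h import *
from scipy.optimize import minimize
A=np.linspace(0,2*np.pi,40)
def grey(im):
    h=cv2.cvtColor(im,cv2.COLOR_BGR2HSV); return ((h[:,:,1]<75)&(h[:,:,2]<125)).astype(np.float32)
def sil(P,x,y,z0=0,k=4):
    m=np.zeros((480*k,640*k),np.uint8)
    for r,a,b in((39,0,12),(20,12,55)):
        p=np.array([proj(P,[x+r*np.cos(t),y+r*np.sin(t),z0+z]) for z in(a,b) for t in A])
        cv2.fillConvexPoly(m,cv2.convexHull((p*k+k/2).astype(np.int32)),255)
    return cv2.resize(m,(640,480),interpolation=cv2.INTER_AREA).astype(np.float32)/255
def score(views,x,y,z0=0):
    s=0
    for P,g in views:
        a=sil(P,x,y,z0,2); ring=cv2.dilate(a,np.ones((5,5)))-a
        s+=((a*g).sum()-(ring*g).sum())/max(a.sum(),1)
    return s/len(views)
def fit(views,x,y,z0=0):
    q=minimize(lambda p:-score(views,*p,z0),[x,y],method='Nelder-Mead',options=dict(initial_simplex=[[x,y],[x+6,y],[x,y+6]],xatol=.3,maxiter=50))
    return q.x,-q.fun
def views(tag):
    v=[]
    for n in('scene','side'):
        P=camera_params(n);im=read_camera(n)[:,:,::-1].copy();cv2.imwrite(f'pics/{tag}_{n}.png',im);v.append((P,grey(im)))
    return v
E
python3 - <<'E'
from fl import *
v=views('a')
for s in [(404,218),(447,315),(555,277),(559,399)]:
    p,c=fit(v,*s); print(p.round(1),round(c,2),[fit([q],*p)[0].round(1).tolist() for q in v])
E
```

```text
[401.5 217.4] 0.88 [[399.7, 218.3], [401.7, 217.3]]
[444.7 315.7] 0.86 [[442.2, 315.7], [444.7, 315.7]]
[553.8 276.5] 0.85 [[552.2, 276.2], [555.4, 276.4]]
[561.6 396.1] 0.83 [[558.5, 396.9], [561.1, 395.8]]
```

```bash
python3 -m handwheel '[[[0,0,0],-0.1428],[[0,0,0],-0.1428],[[0,0,0],-0.1428],[[0,0,0],-0.1428],[[0,0,0],-0.1428],[[0,0,0],-0.1428],[[0,0,0],-0.1428],[[0,0,0],-0.1428],[[0,0,0],-0.1428],[[0,0,0],-0.1428],[[0,0,0],-0.1428]]' 0.3
python3 -m handwheel '[[[-0.0011,0.0393,0],0],[[-0.0011,0.0393,0],0],[[-0.0011,0.0393,0],0],[[-0.0011,0.0393,0],0],[[-0.0011,0.0393,0],0],[[-0.0011,0.0393,0],0],[[-0.0011,0.0393,0],0],[[-0.0011,0.0393,0],0],[[-0.0011,0.0393,0],0],[[-0.0011,0.0393,0],0],[[-0.0014,0.0396,0],0],[[0,0,0.04],0],[[0,0,0.04],0],[[0,0,0.04],0],[[0,0,0.04],0],[[0,0,0.04],0],[[0,0,0.04],0],[[0,0,0.04],0],[[0,0,0],0],[[0,0,0],0]]'
cat > near.py <<'E'
import sys
from fl import *
from scipy.spatial.transform import Rotation as Ro
x,y=map(float,sys.argv[1:3])
P=camera_params('wrist');im=read_camera('wrist')[:,:,::-1].copy();cv2.imwrite('pics/near_%.1f.png'%r.get_state()['clock'],im)
K=np.array(P['intrinsics']);R=np.array(P['R']);t=np.array(P['t'])
def wp(X):
    c=R@np.array(X)+t;h=np.hypot(c[0],c[1]);return c[:2]/h*np.arctan2(h,c[2])*K[0,0]+[K[0,2],K[1,2]]
proj0=proj
import fl; fl.proj=lambda P_,X: wp(X) if P_ is P else proj0(P_,X)
g=grey(im); g[285:]=0
# the gripper hides rows below 285: mask the silhouette too
s0=fl.sil
def sil(P_,x,y,z0=0,k=4):
    m=s0(P_,x,y,z0,k)
    if P_ is P: m[285:]=0
    return m
fl.sil=sil
v=views('n')
print('scene+side',[q.round(1).tolist() if hasattr(q,'round') else q for q in fl.fit(v,x,y)])
if len(sys.argv)>3: print('wrist',fl.fit([(P,g)],x,y))
print(wp([x,y,55]),wp([x,y,0]))
s=r.get_state();M=Ro.from_quat(s['ee_rot']).as_matrix();p,_=fl.fit(v,x,y)
print('tool',s['tool_pos'].round(1),'axes x',M[:,0].round(3),'move',(M.T@np.array([p[0]-s['tool_pos'][0],p[1]-s['tool_pos'][1],24-s['tool_pos'][2]])).round(1))
E
python3 near.py 554 276.5 w
```

```text
clock: 25.1
tool_pos: [520.4, -154.9, 404.5]
ee_rot: [0.021, 1.0, 0.0, -0.0]
wrist_force: [0.6, -0.4, 0.7]
width: 0.701
finger_force: 0.0
clock: 27.1
tool_pos: [553.8, 276.7, 125.5]
ee_rot: [0.024, 1.0, -0.0, -0.0]
wrist_force: [0.3, -0.4, 0.6]
width: 0.702
finger_force: 0.0
scene+side [[554.3, 276.6], 0.8]
wrist (array([554.96691668, 275.78194547]), np.float64(0.9595062732696533))
[324.92142694 254.40348642] [324.66544542 233.93324522]
tool [554.6 277.1 127.5] axes x [-0.999  0.049 -0.003] move [  0.6  -0.7 103.5]
```

```bash
python3 -m handwheel '[[[0,-0.0007,0.04],0],[[0,0,0.04],0],[[0,0,0.022],0],[[0,0,0],0],[[0,0,0],0]]' 0.3 40
python3 -m handwheel '[[[0,0,0],0],[[0,0,0],0],[[0,0,0],0],[[0,0,0],0],[[0,0,0],0],[[0,0,-0.03],0],[[0,0,-0.04],0],[[0,0,-0.04],0],[[0,0,-0.04],0],[[0,0,-0.03],0],[[0,0,0],0]]' 1 40
```

```text
clock: 27.75
tool_pos: [554.5, 276.3, 24.8]
ee_rot: [0.025, 1.0, 0.0, 0.001]
wrist_force: [-0.0, -0.3, 0.5]
width: 0.699
finger_force: 0.0
clock: 28.85
tool_pos: [554.6, 276.3, 207.0]
ee_rot: [0.024, 1.0, 0.001, 0.003]
wrist_force: [0.6, -0.5, -4.4]
width: 0.426
finger_force: 40.0
```

```bash
python3 -m handwheel '[[[-0.0003,-0.0402,0],0],[[-0.0003,-0.0402,0],0],[[-0.0003,-0.0402,0],0],[[-0.0003,-0.0402,0],0],[[-0.0003,-0.0402,0],0],[[-0.0003,-0.0402,0],0],[[-0.0003,-0.0402,0],0],[[-0.0003,-0.0402,0],0],[[-0.0003,-0.0402,0],0],[[-0.0003,-0.0402,0],0],[[-0.0003,-0.0402,0],0],[[-0.0003,-0.0402,0],0],[[-0.0003,-0.0402,0],0],[[-0.0003,-0.0402,0],0],[[-0.0003,-0.0402,0],0],[[0,0,0],0],[[0,0,0],0]]'
```

```text
clock: 30.55
tool_pos: [527.8, -327.0, 200.2]
ee_rot: [0.025, 1.0, 0.001, -0.001]
wrist_force: [-0.5, 0.4, -4.3]
width: 0.42
finger_force: 40.0
```

```bash
python3 -m handwheel '[[[-0.002,0,0.04],0],[[0,0,0.04],0],[[0,0,0.04],0],[[0,0,0.015],0],[[0,0,0],0],[[0,0,0],0]]'
python3 -m handwheel '[[[0,0,0.004],0],[[0,0,0.003],0],[[0,0,0],0],[[0,0,0],0]]'
```

```text
clock: 31.15
tool_pos: [531.2, -326.6, 69.4]
ee_rot: [0.024, 1.0, -0.0, 0.001]
wrist_force: [0.6, 0.5, -5.0]
width: 0.424
finger_force: 40.0
clock: 31.55
tool_pos: [530.6, -326.8, 61.1]
ee_rot: [0.025, 1.0, -0.0, 0.0]
wrist_force: [-0.4, 0.4, -4.7]
width: 0.425
finger_force: 40.0
```

```bash
python3 -m handwheel '[[[0,0,0.003],0],[[0,0,0.002],0],[[0,0,0],0],[[0,0,0],0]]'
python3 -m handwheel '[[[0,0,0.001],0],[[0,0,0],0],[[0,0,0],0]]'
```

```text
clock: 31.95
tool_pos: [530.5, -326.7, 55.6]
ee_rot: [0.025, 1.0, 0.0, -0.0]
wrist_force: [0.4, 0.1, -5.0]
width: 0.432
finger_force: 40.0
clock: 32.25
tool_pos: [530.5, -326.7, 54.8]
ee_rot: [0.024, 1.0, -0.0, -0.0]
wrist_force: [0.8, -0.6, -4.4]
width: 0.426
finger_force: 40.0
```

```bash
python3 -m handwheel '[[[0,0,0.001],0],[[0,0,0],0],[[0,0,0],0]]'
python3 -m handwheel '[[[0,0,0],0],[[0,0,0],0],[[0,0,0],0],[[0,0,0],0],[[0,0,-0.02],0],[[0,0,-0.03],0],[[0,0,-0.04],0],[[0,0,-0.04],0],[[0,0,-0.04],0],[[0,0,-0.03],0],[[0,0,0],0]]' 0.4
python3 - <<'E'
from fl import *
v=views('b')
for s in [(401.5,217.4),(444.7,315.7),(561,396)]:
    p,c=fit(v,*s); print(p.round(1),round(c,2))
p,c=fit(v[:1],530,-327,30);print('placed',p.round(1),c)
print(r.get_state()['tool_pos'])
E
```

```text
clock: 32.55
tool_pos: [530.5, -326.7, 53.7]
ee_rot: [0.025, 1.0, 0.0, -0.0]
wrist_force: [-0.2, 0.2, -5.3]
width: 0.424
finger_force: 40.0
clock: 33.65
tool_pos: [531.4, -327.3, 259.0]
ee_rot: [0.024, 1.0, -0.002, 0.003]
wrist_force: [-0.2, -0.4, -0.5]
width: 0.599
finger_force: 0.0
[402.  217.7] 0.88
[444.2 315.6] 0.85
[507.3 371.8] 0.81
placed [ 530. -327.] 0.0
[ 530.64561389 -326.78600719  254.09662579]
```

```bash
python3 - <<'E'
from fl import *
S=camera_params('scene')
for u,v in((437,246),(434,240),(443,243),(466,175)): print(ray(S,u,v,12).round())
v=views('b2');print(fit(v,507,372),fit(v,561,396),score(v,507.3,371.8),score(v[:1],507.3,371.8),score(v[1:],507.3,371.8))
E
```

```text
[446. 418.  12.]
[429. 410.  12.]
[434. 431.  12.]
[184. 490.  12.]
(array([507.98295021, 372.45510578]), np.float64(0.8102534413337708)) (array([507.3449939 , 371.81258122]), np.float64(0.8099901676177979)) 0.80959 0.8375214 0.78165865
```

```bash
python3 -m handwheel '[[[0.0034,0.041,0],0],[[0.0034,0.041,0],0],[[0.0034,0.041,0],0],[[0.0034,0.041,0],0],[[0.0034,0.041,0],0],[[0.0034,0.041,0],0],[[0.0034,0.041,0],0],[[0.0034,0.041,0],0],[[0.0034,0.041,0],0],[[0.0034,0.041,0],0],[[0.0034,0.041,0],0],[[0.0034,0.041,0],0],[[0.0034,0.041,0],0],[[0.0034,0.041,0],0],[[0.0034,0.041,0],0],[[0.0034,0.041,0],0],[[0.0034,0.041,0],0]]' 0.3
python3 -m handwheel '[[[0,0,0.04],0],[[0,0,0.04],0],[[0,0,0.04],0],[[0,0,0.009],0],[[0,0,0],0],[[0,0,0],0]]'
python3 near.py 507.7 372 w
```

```text
clock: 35.55
tool_pos: [506.3, 373.9, 252.2]
ee_rot: [0.024, 1.0, -0.001, -0.001]
wrist_force: [0.7, 0.1, -0.9]
width: 0.702
finger_force: 0.0
clock: 36.15
tool_pos: [507.5, 372.5, 126.6]
ee_rot: [0.025, 1.0, 0.0, 0.001]
wrist_force: [-0.1, 0.5, 1.2]
width: 0.698
finger_force: 0.0
scene+side [[506.5, 373.1], 0.7]
wrist (array([506.80649109, 371.93490601]), np.float64(0.956728994846344))
[324.27870675 253.67906805] [324.04691205 233.27907499]
tool [507.6 372.6 126.9] axes x [-0.999  0.049 -0.002] move [  1.3   0.2 102.9]
```

```bash
python3 -m handwheel '[[[0.001,0,0.04],0],[[0,0,0.04],0],[[0,0,0.022],0],[[0,0,0],0],[[0,0,0],0]]' 0.3 40
python3 -m handwheel '[[[0,0,0],0],[[0,0,0],0],[[0,0,0],0],[[0,0,0],0],[[0,0,0],0],[[0,0,-0.03],0],[[0,0,-0.04],0],[[0,0,-0.04],0],[[0,0,-0.04],0],[[0,0,-0.03],0],[[0,0,0],0]]' 1 40
python3 -m handwheel '[[[-0.0038,-0.0404,0],0],[[-0.0038,-0.0404,0],0],[[-0.0038,-0.0404,0],0],[[-0.0038,-0.0404,0],0],[[-0.0038,-0.0404,0],0],[[-0.0038,-0.0404,0],0],[[-0.0038,-0.0404,0],0],[[-0.0038,-0.0404,0],0],[[-0.0038,-0.0404,0],0],[[-0.0038,-0.0404,0],0],[[-0.0038,-0.0404,0],0],[[-0.0038,-0.0404,0],0],[[-0.0038,-0.0404,0],0],[[-0.0038,-0.0404,0],0],[[-0.0038,-0.0404,0],0],[[0,0,0],0],[[0,0,0],0],[[0,0,0],0]]'
```

```text
clock: 36.8
tool_pos: [506.5, 372.7, 24.4]
ee_rot: [0.025, 1.0, 0.0, 0.001]
wrist_force: [0.2, 0.6, 0.8]
width: 0.702
finger_force: 0.0
clock: 37.9
tool_pos: [506.9, 372.9, 207.0]
ee_rot: [0.025, 1.0, 0.002, 0.002]
wrist_force: [0.4, -0.6, -5.9]
width: 0.422
finger_force: 40.0
clock: 39.7
tool_pos: [532.9, -235.0, 201.3]
ee_rot: [0.024, 1.0, 0.0, -0.001]
wrist_force: [0.3, 0.5, -5.6]
width: 0.426
finger_force: 40.0
```

```bash
python3 -m handwheel '[[[0,0,0.04],0],[[0,0,0.04],0],[[0,0,0.04],0],[[0,0,0.02],0],[[0,0,0.005],0],[[0,0,0.002],0],[[0,0,0],0],[[0,0,0],0]]'
python3 -m handwheel '[[[0,0,0.001],0],[[0,0,0],0],[[0,0,0],0]]'
```

```text
clock: 40.5
tool_pos: [533.9, -235.9, 57.3]
ee_rot: [0.024, 1.0, -0.0, 0.001]
wrist_force: [0.3, -0.2, -5.5]
width: 0.422
finger_force: 40.0
clock: 40.8
tool_pos: [533.3, -235.8, 55.0]
ee_rot: [0.025, 1.0, -0.0, 0.0]
wrist_force: [-0.1, 0.3, -5.7]
width: 0.426
finger_force: 40.0
```

```bash
python3 -m handwheel '[[[0,0,0.001],0],[[0,0,0],0],[[0,0,0],0]]'
python3 -m handwheel '[[[0,0,0],0],[[0,0,0],0],[[0,0,0],0],[[0,0,0],0],[[0,0,-0.02],0],[[0,0,-0.03],0],[[0,0,-0.04],0],[[0,0,-0.04],0],[[0,0,-0.04],0],[[0,0,-0.03],0],[[0,0,0],0]]' 0.4
python3 - <<'E'
from fl import *
v=views('c')
for s in [(402,217.4),(444.7,315.7)]:
    p,c=fit(v,*s); print(p.round(1),round(c,2))
print(r.get_state()['tool_pos'])
E
```

```text
clock: 41.1
tool_pos: [533.2, -235.8, 53.7]
ee_rot: [0.025, 1.0, 0.0, -0.0]
wrist_force: [-0.2, -0.8, -5.9]
width: 0.425
finger_force: 40.0
clock: 42.2
tool_pos: [534.2, -236.3, 258.8]
ee_rot: [0.024, 1.0, -0.001, 0.003]
wrist_force: [-0.6, -0.0, 0.6]
width: 0.6
finger_force: 0.0
[400.4 217.6] 0.88
[444.6 315.9] 0.85
[ 533.32966269 -235.79695569  254.04717714]
```

```bash
python3 -m handwheel '[[[0.0083,0.039,0],0],[[0.0083,0.039,0],0],[[0.0083,0.039,0],0],[[0.0083,0.039,0],0],[[0.0083,0.039,0],0],[[0.0083,0.039,0],0],[[0.0083,0.039,0],0],[[0.0083,0.039,0],0],[[0.0083,0.039,0],0],[[0.0083,0.039,0],0],[[0.0083,0.039,0],0],[[0.0083,0.039,0],0],[[0.0083,0.039,0],0],[[0.0083,0.039,0],0],[[0,0,0],0]]' 0.3
python3 -m handwheel '[[[0,0,0.04],0],[[0,0,0.04],0],[[0,0,0.04],0],[[0,0,0.009],0],[[0,0,0],0],[[0,0,0],0]]'
python3 near.py 444.6 315.8 w
```

```text
clock: 43.8
tool_pos: [442.5, 318.4, 251.6]
ee_rot: [0.023, 1.0, -0.0, -0.001]
wrist_force: [0.5, -0.1, -1.0]
width: 0.699
finger_force: 0.0
clock: 44.4
tool_pos: [444.5, 315.4, 126.5]
ee_rot: [0.025, 1.0, 0.0, 0.001]
wrist_force: [-0.1, 0.5, 0.3]
width: 0.701
finger_force: 0.0
scene+side [[443.6, 316.7], 0.8]
wrist (array([444.81874523, 315.04378014]), np.float64(0.9567157626152039))
[325.72155985 253.51047007] [325.24394435 233.13303881]
tool [444.5 315.6 126.7] axes x [-0.999  0.049 -0.002] move [  1.2   0.9 102.7]
```

```bash
python3 -m handwheel '[[[0,0,0.04],0],[[0,0,0.04],0],[[0,0,0.022],0],[[0,0,0],0],[[0,0,0],0]]' 0.3 40
python3 -m handwheel '[[[0,0,0],0],[[0,0,0],0],[[0,0,0],0],[[0,0,0],0],[[0,0,0],0],[[0,0,-0.03],0],[[0,0,-0.04],0],[[0,0,-0.04],0],[[0,0,-0.04],0],[[0,0,-0.03],0],[[0,0,0],0]]' 1 40
python3 -m handwheel '[[[-0.0097,-0.038,0],0],[[-0.0097,-0.038,0],0],[[-0.0097,-0.038,0],0],[[-0.0097,-0.038,0],0],[[-0.0097,-0.038,0],0],[[-0.0097,-0.038,0],0],[[-0.0097,-0.038,0],0],[[-0.0097,-0.038,0],0],[[-0.0097,-0.038,0],0],[[-0.0097,-0.038,0],0],[[-0.0097,-0.038,0],0],[[-0.0097,-0.038,0],0],[[0,0,0],0],[[0,0,0],0],[[0,0,0],0]]'
```

```text
clock: 45.05
tool_pos: [444.4, 315.7, 24.3]
ee_rot: [0.024, 1.0, 0.0, 0.0]
wrist_force: [0.6, 0.7, 0.8]
width: 0.701
finger_force: 0.0
clock: 46.15
tool_pos: [444.8, 315.9, 206.7]
ee_rot: [0.024, 1.0, 0.001, 0.002]
wrist_force: [-0.3, -0.2, -5.8]
width: 0.426
finger_force: 40.0
clock: 47.65
tool_pos: [537.4, -145.2, 201.3]
ee_rot: [0.024, 1.0, 0.0, -0.001]
wrist_force: [-0.3, 0.7, -4.9]
width: 0.425
finger_force: 40.0
```

```bash
python3 -m handwheel '[[[0,0,0.04],0],[[0,0,0.04],0],[[0,0,0.04],0],[[0,0,0.02],0],[[0,0,0.005],0],[[0,0,0.003],0],[[0,0,0.001],0],[[0,0,0],0],[[0,0,0],0]]'
python3 -m handwheel '[[[0,0,0],0],[[0,0,0],0],[[0,0,0],0],[[0,0,0],0],[[0,0,-0.02],0],[[0,0,-0.03],0],[[0,0,-0.04],0],[[0,0,-0.04],0],[[0,0,-0.04],0],[[0,0,-0.03],0],[[0,0,0],0]]' 0.4
python3 - <<'E'
from fl import *
v=views('e')
for s in [(402,217.4)]:
    p,c=fit(v,*s); print(p.round(1),round(c,2))
print(r.get_state()['tool_pos'])
E
```

```text
clock: 48.55
tool_pos: [538.3, -145.9, 54.8]
ee_rot: [0.024, 1.0, -0.0, 0.001]
wrist_force: [0.4, -0.2, -5.0]
width: 0.42
finger_force: 40.0
clock: 49.65
tool_pos: [538.8, -146.2, 258.7]
ee_rot: [0.024, 1.0, -0.001, 0.003]
wrist_force: [0.7, 0.9, 1.6]
width: 0.598
finger_force: 0.0
[400.4 217.6] 0.88
[ 537.92905839 -145.91308191  254.0030555 ]
```

```bash
python3 -m handwheel '[[[0.0141,0.0324,0],0],[[0.0141,0.0324,0],0],[[0.0141,0.0324,0],0],[[0.0141,0.0324,0],0],[[0.0141,0.0324,0],0],[[0.0141,0.0324,0],0],[[0.0141,0.0324,0],0],[[0.0141,0.0324,0],0],[[0.0141,0.0324,0],0],[[0.0141,0.0324,0],0],[[0.0141,0.0324,0],0],[[0,0,0],0]]' 0.3
python3 -m handwheel '[[[0,0,0.04],0],[[0,0,0.04],0],[[0,0,0.04],0],[[0,0,0.009],0],[[0,0,0],0],[[0,0,0],0]]'
python3 near.py 401.3 217.5 w
```

```text
clock: 50.95
tool_pos: [398.7, 220.3, 252.2]
ee_rot: [0.023, 1.0, -0.0, -0.001]
wrist_force: [-0.2, -0.6, -0.5]
width: 0.7
finger_force: 0.0
clock: 51.55
tool_pos: [401.0, 217.8, 126.4]
ee_rot: [0.025, 1.0, 0.0, 0.001]
wrist_force: [0.1, -0.2, 0.9]
width: 0.702
finger_force: 0.0
scene+side [[402.3, 216.0], 0.9]
wrist (array([401.56187229, 216.63621712]), np.float64(0.9589532017707825))
[324.77131403 253.91463179] [324.47824193 233.4670398 ]
tool [401.1 217.9 126.5] axes x [-0.999  0.049 -0.002] move [ -1.1  -2.  102.5]
```

```bash
python3 -m handwheel '[[[0,-0.001,0.04],0],[[0,0,0.04],0],[[0,0,0.022],0],[[0,0,0],0],[[0,0,0],0]]' 0.3 40
python3 -m handwheel '[[[0,0,0],0],[[0,0,0],0],[[0,0,0],0],[[0,0,0],0],[[0,0,0],0],[[0,0,-0.03],0],[[0,0,-0.04],0],[[0,0,-0.04],0],[[0,0,-0.04],0],[[0,0,-0.03],0],[[0,0,0],0]]' 1 40
python3 -m handwheel '[[[-0.0173,-0.0295,0],0],[[-0.0173,-0.0295,0],0],[[-0.0173,-0.0295,0],0],[[-0.0173,-0.0295,0],0],[[-0.0173,-0.0295,0],0],[[-0.0173,-0.0295,0],0],[[-0.0173,-0.0295,0],0],[[-0.0173,-0.0295,0],0],[[-0.0173,-0.0295,0],0],[[0,0,0],0],[[0,0,0],0],[[0,0,0],0]]'
```

```text
clock: 52.2
tool_pos: [400.9, 217.0, 24.2]
ee_rot: [0.024, 1.0, 0.0, 0.0]
wrist_force: [1.1, 0.2, -0.3]
width: 0.701
finger_force: 0.0
clock: 53.3
tool_pos: [401.2, 217.1, 206.2]
ee_rot: [0.024, 1.0, 0.001, 0.002]
wrist_force: [0.7, -0.2, -7.5]
width: 0.424
finger_force: 40.0
clock: 54.5
tool_pos: [542.2, -55.5, 201.2]
ee_rot: [0.024, 1.0, 0.0, -0.001]
wrist_force: [0.4, 0.4, -6.3]
width: 0.425
finger_force: 40.0
```

```bash
python3 -m handwheel '[[[0,0,0.04],0],[[0,0,0.04],0],[[0,0,0.04],0],[[0,0,0.02],0],[[0,0,0.005],0],[[0,0,0.003],0],[[0,0,0.001],0],[[0,0,0],0],[[0,0,0],0]]'
python3 -m handwheel '[[[0,0,0],0],[[0,0,0],0],[[0,0,0],0],[[0,0,0],0],[[0,0,-0.02],0],[[0,0,-0.03],0],[[0,0,-0.04],0],[[0,0,-0.04],0],[[0,0,-0.04],0],[[0.02,-0.03,-0.03],0],[[0.03,-0.04,-0.03],0],[[0.03,-0.04,-0.03],0],[[0,0,0],0],[[0,0,0],0]]' 0.4
cat > fin.py <<'E'
from fl import *
import fl
v=views('f'); D=v[1][0]; S=v[0][0]
P=camera_params('wrist');im=read_camera('wrist')[:,:,::-1].copy();cv2.imwrite('pics/fin.png',im)
K=np.array(P['intrinsics']);R=np.array(P['R']);t=np.array(P['t']);proj0=proj
def wp(X):
    c=R@np.array(X)+t;h=np.hypot(c[0],c[1]);return c[:2]/h*np.arctan2(h,c[2])*K[0,0]+[K[0,2],K[1,2]]
fl.proj=lambda P_,X: wp(X) if P_ is P else proj0(P_,X)
g=grey(im)
for s in [(530.5,-326.7),(533.3,-235.8),(538.3,-145.9),(543,-56)]:
    print(s,wp([*s,85]).round(),[ (q[0].round(1).tolist(),round(float(q[1]),2)) for q in (fl.fit([(P,g)],*s,30),fl.fit([v[1]],*s,30))])
# knob: black blob in the side and scene pictures near expectation
for (Pn,n) in((S,'scene'),(D,'side')):
    im=cv2.imread(f'pics/f_{n}.png'); e=proj0(Pn,[657,179,55]); x,y=e.astype(int)
    m=(im[y-25:y+25,x-25:x+25].max(2)<50); yy,xx=np.nonzero(m); print(n,'knob exp',e.round(1),'got',xx.mean()+x-25,yy.mean()+y-25,len(xx), ray(Pn,xx.mean()+x-25,yy.mean()+y-25,55).round(1))
a=cv2.imread('pics/d9.png') if False else np.load('pics/d9.npz')['im']; b=cv2.imread('pics/f_side.png')
d=cv2.absdiff(a,b)[70:180,230:345].max(2); print('hood/prop region change frac',(d>60).mean())
E
python3 fin.py
```

```text
clock: 55.4
tool_pos: [543.3, -56.1, 54.8]
ee_rot: [0.024, 1.0, -0.0, 0.001]
wrist_force: [0.5, 0.0, -6.5]
width: 0.422
finger_force: 40.0
clock: 56.8
tool_pos: [466.5, -151.7, 305.8]
ee_rot: [0.025, 1.0, -0.0, 0.001]
wrist_force: [1.0, -0.4, -0.1]
width: 0.598
finger_force: 0.0
(530.5, -326.7) [177. 274.] [([530.1, -326.7], 0.86), ([540.9, -334.8], 0.64)]
(533.3, -235.8) [251. 274.] [([530.2, -235.3], 0.85), ([548.3, -242.4], 0.58)]
(538.3, -145.9) [332. 275.] [([539.2, -146.4], 0.88), ([554.4, -137.9], 0.61)]
(543, -56) [411. 275.] [([540.4, -58.1], 0.85), ([542.4, -59.8], 0.62)]
scene knob exp [321.1 294. ] got 313.0 273.0 1 [606.2 154.   55. ]
side knob exp [230.3 248.4] got 226.8846153846154 251.44230769230768 52 [657.4 192.6  55. ]
hood/prop region change frac 0.00624505928853755
```

```bash
python3 - <<'E'
from fl import *
for n,box in(('side',(205,225,262,275)),('scene',(295,275,350,310))):
    Pn=camera_params(n)
    print(n,[proj(Pn,[656+.048*k,157.5+k,55]).round(1).tolist() for k in(0,22,44)])
    for f in(('d0' if n=='side' else 's0')+'.png',f'f_{n}.png'):
        im=cv2.imread('pics/'+f);x0,y0,x1,y1=box
        for T in(40,55):
            m=(im[y0:y1,x0:x1].max(2)<T).astype(np.uint8);k,l,s,c=cv2.connectedComponentsWithStats(m)
            print(f,T,[(s[i,4],(c[i]+[x0,y0]).round(1).tolist()) for i in range(1,k) if s[i,4]>25])
E
```

```text
side [[235.8, 243.8], [230.2, 248.5], [224.3, 253.4]]
d0.png 40 [(np.int32(87), [234.9, 246.0])]
d0.png 55 [(np.int32(188), [235.0, 244.6])]
f_side.png 40 []
f_side.png 55 [(np.int32(98), [228.2, 251.4])]
scene [[310.7, 292.2], [321.3, 294.1], [332.0, 296.0]]
s0.png 40 []
s0.png 55 [(np.int32(91), [311.3, 293.2])]
f_scene.png 40 []
f_scene.png 55 []
```

```bash
python3 - <<'E'
from fl import *
for n,box in(('side',(205,225,258,275)),('scene',(302,275,360,312))):
    for f in(('d0' if n=='side' else 's0')+'.png',f'f_{n}.png'):
        im=cv2.imread('pics/'+f).astype(int);x0,y0,x1,y1=box;q=im[y0:y1,x0:x1]
        for T in(70,85):
            m=((q.max(2)<T)&(q.max(2)-q.min(2)<18)).astype(np.uint8);k,l,s,c=cv2.connectedComponentsWithStats(m)
            print(f,T,[(s[i].tolist(),(c[i]+[x0,y0]).round(1).tolist()) for i in range(1,k) if s[i,4]>25])
E
```

```text
d0.png 70 [([22, 0, 31, 28, 348], [241.5, 239.4])]
d0.png 85 [([22, 0, 31, 28, 431], [242.7, 237.9])]
f_side.png 70 [([45, 8, 8, 12, 40], [254.2, 238.9]), ([17, 17, 16, 15, 166], [229.3, 249.1])]
f_side.png 85 [([33, 0, 20, 21, 213], [249.0, 233.0]), ([17, 16, 16, 16, 171], [229.4, 248.9])]
s0.png 70 [([4, 10, 14, 15, 173], [312.1, 291.7])]
s0.png 85 [([53, 0, 5, 11, 39], [357.3, 278.9]), ([3, 10, 15, 15, 176], [312.1, 291.7])]
f_scene.png 70 [([15, 14, 12, 12, 88], [321.8, 294.8])]
f_scene.png 85 [([14, 11, 14, 15, 143], [322.5, 292.9])]
```

The knob centre has moved by about one click (scene 312→322 px, with 10.6 px expected), so the damper is at its middle click. Everything checks out, so I'm handing in.

```bash
python3 -c "
from rig import order
print(order.sign_off())"
```

```text
the job is handed in; nothing more can be done
None
```

Job handed in at about 57 s of the 210 s: the hood is propped on the rod (about 1.40 rad), the damper is at its middle click and all four dark flanges stand neck up on the grate, by my own camera checks; sign-off returned no verdict.

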